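Float the make-up box's lid for its picture

TASK

Set up the make-up box for its picture: first move the lamp's dimmer lever to stand straight up (half brightness) and leave it there. Then pick the box's lid up off the table by its bar grip, carry it over the lipstick organiser, and hold it hovering squarely above the open box: level, centred, its long sides in line with the box's, with a gap of about 15 mm, never touching the box with it. Finish while still holding the lid still there, and do not bump the organiser or shift the water bottle, the jar or the compact.

Things in the scene. Friction and masses are not known exactly. Their poses are not given: they have to be found in the camera images.
- dimmer (a joint): angle (rad) of the dimmer lever, a steel rod with a white ball on a small grey block. It swings in one upright plane from 0 (leaning 34 degrees towards the -x side of the block) to 1.2 (leaning as far to its +x side); at 0.6 it stands straight up. Light friction (under 1 N at the ball) keeps it where it is left
- dimmer_hinge (a point): centre of the lever's hinge, 22 mm above the table, in the middle of the grey block (70 mm along x, 50 mm along y, 25 mm tall, fixed to the table). Its z points up; the lever swings in its x-z plane about its y axis and at joint value q the ball lies at x = 90 mm * sin(q - 0.6), z = 90 mm * cos(q - 0.6) from here. The block's place, side of the table and turn vary
- dimmer_tip (a point): centre of the lever's white ball (26 mm across), 90 mm from the hinge; turns with the lever
- lid_mid (a point): the lid of the make-up box, white plastic, loose, 80 to 160 g, lying flat on the table, its bar grip up: a flat plate 114 mm (x) by 80 mm (y) by 10 mm thick, and in the middle of its top a straight bar grip 56 mm long (x), 14 mm wide (y), from 10 to 42 mm above the lid's underside. This point is on its centre line, 21 mm above its underside; z points up. Its ends are alike, so either way round will do
- box_rim (a point): the open make-up box, white plastic, fixed on the table: 110 mm (x) by 76 mm (y), 45 mm tall, open on top with tubes and pans inside below the rim. This point is the centre of its mouth, level with the rim; z points up. Lid and box lie on opposite sides of the organiser, either one on the left
- organiser_mid (a point): the lipstick organiser between lid and box, fixed on the table: a wooden block 260 mm (x) by 60 mm (y) by 70 mm tall with tubes standing in it up to 110 mm above the table. This point is on its centre line, 55 mm above the table
- bottle_mid (a point): water bottle, 62 mm across, 170 mm tall, loose; this is its centre. Bystander, on the other side of the table from the dimmer
- jar_mid (a point): closed round jar, 68 mm across, 45 mm tall, loose; this is its centre. Bystander
- compact_mid (a point): flat round black compact, 72 mm across, 14 mm thick, loose; this is its centre. Bystander
Not all that is in view belongs to the job. What is shaped like the part that bears lid_mid but turquoise is not meant.

How it is judged (in metres and radians):
On the way, in this order (a step that is already met when the one before it is completed fails the run):
1. the dimmer lever stands straight up (within 8 degrees) and rests there (value of joint dimmer between 0.46 and 0.74 rad and velocity of joint dimmer between -0.1 and 0.1 rad/s), for 0.3 s.
2. the lid passes over the organiser, above its tubes (y of lid_mid in the frame of organiser_mid between -0.035 and 0.035 m and x of lid_mid in the frame of organiser_mid between -0.19 and 0.19 m and height (world z) of lid_mid above 0.125 m).
At the end, for the whole second after the job is handed in: The fingers hold the lid at rest above the box: centred within 10 mm along each box axis, sides in line within 0.12 rad, level within 0.10 rad, gap between lid and rim 5 to 27 mm, touching neither box nor organiser; the dimmer lever still upright within 0.14 rad (value of joint dimmer between 0.46 and 0.74 rad and x of lid_mid in the frame of box_rim between -0.01 and 0.01 m and y of lid_mid in the frame of box_rim between -0.01 and 0.01 m and z of lid_mid in the frame of box_rim between 0.026 and 0.048 m and angle between the x axis of lid_mid and the x axis of box_rim, either way round below 0.12 rad and angle between lid_mid's own z axis and vertical below 0.1 rad and contact force between lid and the fingers above 1 N and contact force between each of lid, the arm and box below 0.05 N and contact force between lid and organiser below 0.05 N and linear speed of lid below 0.02 m/s and angular speed of lid below 0.15 rad/s); the arm keeps its last pose, push and grip.
It fails at once if the lid touches the box (contact force between lid and box above 0.5 N).
It fails at once if the organiser is bumped (over 2 N) (contact force between organiser and anything else above 2 N).
It fails at once if the bottle is shifted more than 15 mm (distance of bottle_mid from where it was at the start of the episode above 0.015 m).
It fails at once if the jar is shifted more than 15 mm (distance of jar_mid from where it was at the start of the episode above 0.015 m).
It fails at once if the compact is shifted more than 15 mm (distance of compact_mid from where it was at the start of the episode above 0.015 m).
It also fails if it takes over 58 s, if anything falls off the work surface, if the arm or the gripper's body presses on something with over 40 N, if the wrist force passes 120 N, or if a joint passes its speed limit or range.

ROBOT

A 6-joint arm with a two-finger parallel gripper is mounted at the origin on the work surface. World frame = base frame: x ahead of the robot, y to its left, z up, the work surface at z = 0. Lengths are in m, angles in degrees, forces in N, time in s.
With the tool pointing down it reaches from about 0.375 to 0.9 m from the base axis. Payload 3.1 kg.
Tool frame: the origin (TCP) lies midway between the tips of the shut fingers; the grasp point (between the pads) lies 19 mm behind it; z points along the fingers, y is the direction in which the jaws open and shut (so a half turn about z gives the same grasp; the last joint's range is limited). The gripper opens to 87 mm and grips with 3 to 60 N. Pads are 19 mm wide; open, the fingers measure 117 mm over their backs; the gripper's body (75 mm by 190 mm) begins 51 mm behind the grasp point.
Start: joints at [65.059, 30.224, 82.088, -0, 67.689, -10.227], TCP at [0.159, 0.604, 0.223] pointing down, gripper open.
Joint ranges: [-176.69, 176.69], [-43.24, 126.21], [12.49, 139.97], [-82, 262], [0, 151.66], [-163.58, 163.58]. Speed limits (degrees/s): [159.86, 159.86, 180, 180, 180, 180].

INTERFACE

Orientations are given as a 3x3 rotation matrix whose columns are the frame's x, y, z axes.
In Python, from rig import bot gives the robot as it stands.
- The arm moves only by the tool carry_out, never from a script. Its arguments are lists of equal length, an entry for each row: "grip": the gripper's target within -1 to 1 (fully open at 1, half-way at 0, shut at -1); "slide": the shift along the tool's x, y, z in mm, a list of three; "twist": the turn, a rotation vector about the tool's x, y, z in rad, a list of three. In form: {"grip": [grip, ...], "slide": [[dx, dy, dz], ...], "twist": [[wx, wy, wz], ...]}. A call has 1 to 12 rows; each row shifts and turns the pose as measured when the row begins, along the tool's axes as they then stand; what a row does not reach is not made up. A row lasts 1/10 s, in which the tool goes at most 50 mm and 8.59 degrees, less where a joint would pass 70% of its speed; a pose out of reach is approached as far as the arm can. A call is refused whole if a number of a shift passes 50 or a number of a turn 0.15, either way. A call with a gripper value outside its range is refused whole. The fingers move at their own pace and stop on an object; the grip force is fixed at half the most. Time passes only in rows, so rows that do not move let the fingers close. It gives the time, the measured TCP pose, the force and the opening at its end, in the units of the state.
- bot.read_state(): the state, without advancing time (a new reading comes with each control period).
- bot.capture(name): name is "scene" or "top" or "wrist"; returns a dict with "color" (384x512x3 uint8, red, green, blue), "depth" (384x512 float32, m along the optical axis (not along the pixel's ray), 0 where there is no reading), "fx", "fy", "cx", "cy" (pixels), "position" and "rotation" of the camera in the world; the wrist camera has in their place "T_tool_cam" (4x4, takes a point from camera to tool coordinates, whose origin is the TCP and whose axes are the flange's). Camera axes: x right, y up, looking along -z (the intrinsics and any distortion apply to the point x, -y, -z); pixel columns grow to the right and rows downward; lengths in m; the calibration is good to about 2 mm. The wrist camera is an equidistant fisheye: a pixel r from the principal point sees the ray r / f radians off the axis. A picture is of the moment at which its call begins: read the wrist's pose just before it.
- bot.hand_in(): hands the job in, once; it reports no verdict.
The state is a dict: "time_s": time; "joint_positions": joint angles; "qvel": joint speeds; "tau": joint torques, N m; "position": TCP position; "tcp_rot": TCP orientation; "force": force on the tool from outside, world axes, zero at the start; "moment": the same for the moment, N m; "opening": opening from 0.0 (shut) to 1.0 (fully open).
Only numpy, scipy, OpenCV 4.12 (cv2) and the standard library are available. Lean on these libraries where they do the work, as an engineer would, in place of code of your own. Each camera call takes 0.05 s, during which the arm holds its last target.

## Working session

There is one attempt and no reset: what is moved stays moved. The work goes in short steps, Python scripts to look and compute and a tool call to move; the robot and the scene stay as the last step left them, time stands still between calls to the robot, and variables do not carry over. Pictures are saved under pics/ and viewed, and the job is handed in when it is done.

Besides the shell and the picture viewer there is one more tool, called by a JSON object that holds its "fn" and its "kwargs". carry_out: Moves the arm, as the interface text tells. Its arguments: {"type":"object","properties":{"grip":{"type":"array"},"slide":{"type":"array"},"twist":{"type":"array"}},"required":["grip","slide","twist"]}

```bash
ls; mkdir -p pics; cat > h.py <<'E'
import numpy as np,cv2
from rig import bot
def snap(n,f):
    c=bot.capture(n); cv2.imwrite('pics/'+f+'.png',c['color'][:,:,::-1]); np.savez('pics/'+f+'.npz',**c); return c
def world(c):
    h,w=c['depth'].shape; u,v=np.meshgrid(np.arange(w),np.arange(h)); d=c['depth']
    p=np.stack([(u-c['cx'])/c['fx']*d,-(v-c['cy'])/c['fy']*d,-d],-1)
    return p@np.array(c['rotation']).T+np.array(c['position'])
E
python3 - <<'E'
from h import *
for n in('scene','top','wrist'):
    c=snap(n,n+'0'); print(n,{k:(v if not hasattr(v,'shape') or v.size<20 else v.shape) for k,v in c.items()})
print(bot.read_state())
E
```

```text
pics
scene {'color': (384, 512, 3), 'depth': (384, 512), 'fx': 484.1694812591177, 'fy': 484.1694812591177, 'cx': 258.8076047862963, 'cy': 195.01671301514554, 'position': array([1.19313672, 0.30539128, 1.12897809]), 'rotation': array([[-0.38201862, -0.76029511,  0.52536951],
       [ 0.92404838, -0.30562753,  0.22962232],
       [-0.01401334,  0.57318684,  0.81930487]])}
top {'color': (384, 512, 3), 'depth': (384, 512), 'fx': 431.0879263485568, 'fy': 431.0879263485568, 'cx': 249.5694158439573, 'cy': 194.9263471792992, 'position': array([0.27903761, 0.00210784, 1.17610203]), 'rotation': array([[ 1.12843463e-01,  9.71867963e-01, -2.06734167e-01],
       [-9.93612748e-01,  1.10322357e-01, -2.37209916e-02],
       [-2.46271203e-04,  2.08090463e-01,  9.78109553e-01]])}
wrist {'color': (384, 512, 3), 'depth': (384, 512), 'fx': 297.3186396354542, 'fy': 297.3186396354542, 'cx': 255.30071682726447, 'cy': 192.43720537605466, 'T_tool_cam': array([[-4.82014829e-04,  9.57233206e-01,  2.89317052e-01,
         8.06849797e-02],
       [ 9.99998313e-01,  9.74261494e-04, -1.55739675e-03,
         4.522
[... 284 characters left out ...]
14495e-04,
        6.76914394e+01, -1.02274792e+01]), 'qvel': array([ 5.64030619e-02, -1.70393474e-01, -2.14737348e-01, -5.63094708e-02,
        9.36292753e-02,  7.78912600e-05]), 'tau': array([ 7.08255866e-04, -4.40435386e+01, -1.76840776e+01,  6.33548317e-02,
        5.52117184e-02, -9.81013159e-05]), 'position': array([0.15845859, 0.60398956, 0.22178313]), 'tcp_rot': array([[-9.67214456e-01,  2.53959992e-01, -7.20152148e-04],
       [ 2.53960837e-01,  9.67213234e-01, -1.56644562e-03],
       [ 2.98726171e-04, -1.69797929e-03, -9.99998514e-01]]), 'force': array([-0.85148727, -0.18537808,  0.69554973]), 'moment': array([-0.00365794,  0.0084852 , -0.01901203]), 'opening': 1.0033777022749097}
```

View pics/scene0.png

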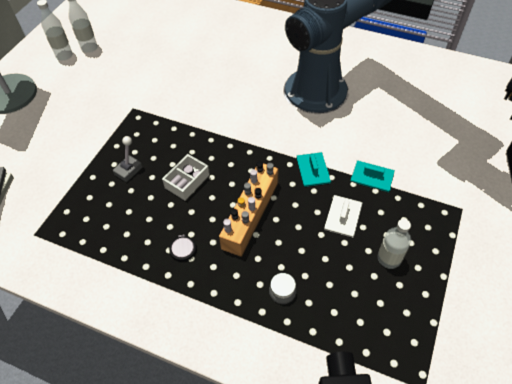

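View pics/top0.png

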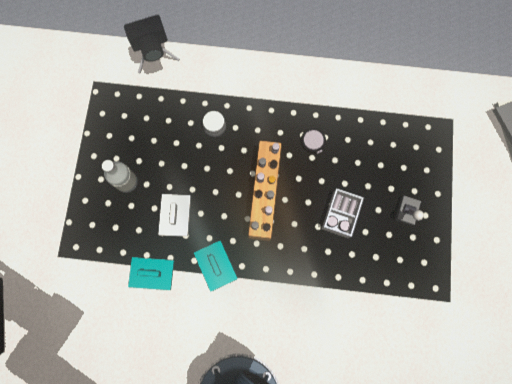

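View pics/wrist0.png

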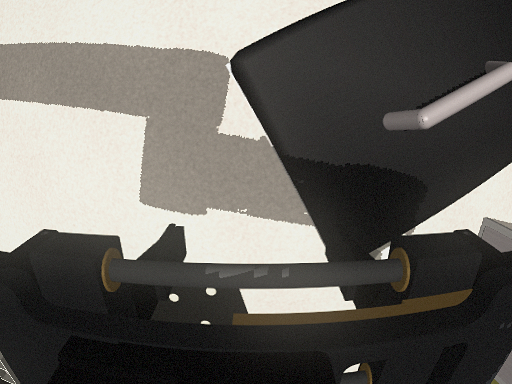

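The scene view shows the white lid at (343,215), bottle (395,245), organiser (250,210), box (187,177) and dimmer (127,160). In the top view the lid is at (174,214), box (344,212) and dimmer block (408,210) with its ball (422,214). The turquoise lookalikes lie nearer the base. Next I measure the positions.

```bash
cat > m.py <<'E'
from h import *
import sys
for n in ('top0','scene0'):
    c=dict(np.load(f'pics/{n}.npz')); W=world(c); X,Y,Z=W[...,0],W[...,1],W[...,2]
    col=c['color'].astype(int); hsv=cv2.cvtColor(c['color'],cv2.COLOR_RGB2HSV)
    ok=c['depth']>0
    print(n,'table z',np.median(Z[ok&(abs(Z)<.02)]))
    reg=(X>.25)&(X<.8)&(abs(Y)<.5)&ok
    m=(reg&(Z>.006)&(Z<.3)).astype(np.uint8)
    k,l,s,ce=cv2.connectedComponentsWithStats(m)
    for i in range(1,k):
        if s[i,4]<25: continue
        q=l==i; P=W[q]; 
        (cx,cy),(a,b),an=cv2.minAreaRect((P[:,:2]*1000).astype(np.float32))
        print(i,ce[i].round(),'n',s[i,4],'med',np.median(P,0).round(3),'zmax',P[:,2].max().round(3),'rect',round(cx),round(cy),round(a),round(b),round(an,1),'rgb',np.median(col[q],0))
E
python3 m.py
```

```text
top0 table z -0.0008366067908396335
5 [214. 123.] n 482 med [0.711 0.153 0.042] zmax 0.049 rect 716 153 63 62 66.8 rgb [233. 235. 229.]
16 [313. 140.] n 488 med [ 0.704 -0.13   0.013] zmax 0.021 rect 706 -130 71 69 3.3 rgb [195. 183. 187.]
27 [264. 190.] n 2229 med [ 0.527 -0.008  0.07 ] zmax 0.113 rect 538 -11 65 261 89.7 rgb [223. 171. 111.]
47 [119. 175.] n 774 med [0.518 0.365 0.11 ] zmax 0.174 rect 525 375 57 62 61.7 rgb [145. 145. 138.]
67 [342. 212.] n 1126 med [ 0.505 -0.227  0.02 ] zmax 0.048 rect 508 -230 86 125 77.1 rgb [174.  166.  168.5]
72 [174. 215.] n 1054 med [0.446 0.228 0.009] zmax 0.046 rect 449 230 114 80 3.8 rgb [231. 233. 230.]
73 [409. 210.] n 576 med [ 0.523 -0.397  0.025] zmax 0.122 rect 529 -402 51 78 78.4 rgb [121. 120. 115.]
99 [215. 265.] n 1171 med [0.324 0.1   0.009] zmax 0.045 rect 325 101 114 80 31.2 rgb [ 67. 189. 180.]
112 [151. 272.] n 1119 med [0.287 0.266 0.009] zmax 0.046 rect 288 269 76 116 0.2 rgb [ 41. 184. 176.]
scene0 table z -0.0007379285428168458
9 [127. 163.] n 524 med [ 0.532 -0.396  0.025] zmax 0.12 rect 532 -403 54 78 80.0 rgb [91.  89.  87.5]
22 [313. 169.] n 779 med [0.334 0.103 0.01 ] zmax 0.046 rect 328 101 119 81 30.8 rgb [  0. 185. 174.]
23 [185. 177.] n 1164 med [ 0.506 -0.226  0.024] zmax 0.05 rect 504 -224 81 114 76.7 rgb [112.  110.5 103. ]
27 [372. 176.] n 794 med [0.294 0.268 0.01 ] zmax 0.046 rect 289 269 82 114 2.0 rgb [  0. 183. 172.]
31 [248. 209.] n 2604 med [0.567 0.002 0.069] zmax 0.114 rect 541 -20 87 261 89.6 rgb [132.5 100.   73. ]
53 [343. 216.] n 950 med [0.459 0.232 0.01 ] zmax 0.05 rect 453 231 118 81 2.9 rgb [245. 246. 239.]
77 [395. 245.] n 1062 med [0.548 0.377 0.104] zmax 0.173 rect 536 377 62 52 85.2 rgb [119. 122. 113.]
90 [182. 248.] n 539 med [ 0.71  -0.129  0.013] zmax 0.021 rect 709 -130 71 72 86.6 rgb [219. 208. 209.]
122 [282. 289.] n 653 med [0.729 0.158 0.043] zmax 0.051 rect 724 156 64 62 52.9 rgb [245. 247. 243.]
```

```bash
cat > m2.py <<'E'
from h import *
for n in ('top0','scene0'):
    c=dict(np.load(f'pics/{n}.npz')); W=world(c); X,Y,Z=W[...,0],W[...,1],W[...,2]; print(n)
    def R(name,x,y,z0,z1,r=.1):
        q=(abs(X-x)<r)&(abs(Y-y)<r)&(Z>z0)&(Z<z1)&(c['depth']>0); P=W[q]
        (cx,cy),(a,b),_=rr=cv2.minAreaRect((P[:,:2]*1000).astype(np.float32)); bp=cv2.boxPoints(rr)
        e=bp[1]-bp[0]; f=bp[2]-bp[1]; L=e if np.hypot(*e)>np.hypot(*f) else f
        print(f'{name} n{len(P)} c {cx:.1f} {cy:.1f} size {max(a,b):.1f} {min(a,b):.1f} long axis deg {np.degrees(np.arctan2(L[1],L[0]))%180:.1f} z {np.median(P[:,2]):.4f} mean {P[:,:2].mean(0).round(4)}')
    R('plate',.449,.230,.006,.014,.08); R('bar',.449,.230,.034,.055,.06)
    R('rim',.505,-.227,.040,.055,.08)
    R('block',.528,-.40,.018,.030,.07); R('ball',.528,-.42,.085,.14,.07); R('rod',.528,-.42,.035,.085,.07)
    R('org',.54,-.011,.064,.076,.15); R('bottle',.53,.375,.155,.19,.06)
E
python3 m2.py
```

```text
top0
plate n911 c 451.7 251.3 size 149.8 137.5 long axis deg 103.0 z 0.0089 mean [0.4468 0.2299]
bar n112 c 449.3 230.4 size 55.6 14.0 long axis deg 4.4 z 0.0402 mean [0.4487 0.2298]
rim n234 c 502.1 -224.1 size 110.8 77.4 long axis deg 167.3 z 0.0437 mean [ 0.5014 -0.224 ]
block n365 c 532.3 -402.5 size 70.7 50.8 long axis deg 168.4 z 0.0237 mean [ 0.5316 -0.4001]
ball n88 c 502.4 -395.5 size 23.8 22.4 long axis deg 53.2 z 0.1144 mean [ 0.5016 -0.3946]
rod n26 c 526.2 -402.2 size 22.7 20.9 long axis deg 16.4 z 0.0495 mean [ 0.5247 -0.3988]
org n1596 c 538.2 -8.3 size 261.1 60.0 long axis deg 179.7 z 0.0688 mean [ 0.5318 -0.0074]
bottle n124 c 527.3 377.5 size 28.0 27.4 long axis deg 18.2 z 0.1684 mean [0.526  0.3764]
scene0
plate n822 c 447.8 212.9 size 158.7 114.0 long axis deg 3.9 z 0.0092 mean [0.4561 0.231 ]
bar n95 c 453.4 230.5 size 55.9 13.8 long axis deg 3.8 z 0.0402 mean [0.4535 0.2307]
rim n218 c 504.1 -223.2 size 113.0 81.5 long axis deg 167.7 z 0.0432 mean [ 0.5063 -0.2232]
block n268 c 534.8 -401.9 size 72.1 54.6 long axis deg 167.6 z 0.0236 mean [ 0.5393 -0.3991]
ball n79 c 507.5 -394.2 size 23.7 22.1 long axis deg 5.1 z 0.1127 mean [ 0.5094 -0.3936]
rod n70 c 526.9 -402.5 size 33.6 21.9 long axis deg 11.6 z 0.0577 mean [ 0.5246 -0.3992]
org n1207 c 540.7 -7.5 size 261.4 60.9 long axis deg 179.2 z 0.0690 mean [ 0.5576 -0.0029]
bottle n139 c 530.4 378.2 size 28.5 27.3 long axis deg 17.2 z 0.1684 mean [0.5323 0.3782]
```

```bash
python3 - <<'E'
import cv2,numpy as np
a=cv2.imread('pics/scene0.png'); b=cv2.imread('pics/top0.png')
o=np.hstack([cv2.resize(a[120:220,90:220],(390,300),interpolation=2),cv2.resize(b[160:260,310:440],(390,300),interpolation=2)])
cv2.imwrite('pics/z1.png',o)
E
```

```text
(no output)
```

View pics/z1.png

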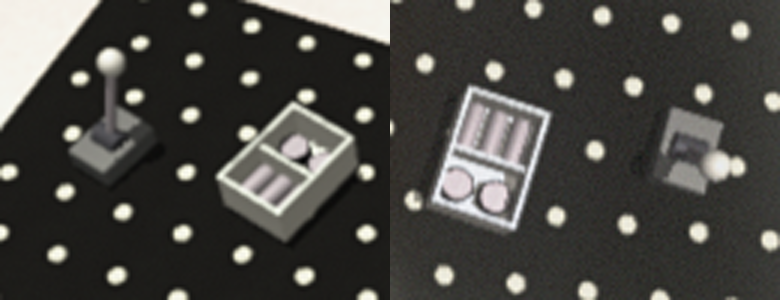

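{"fn": "carry_out", "kwargs": {"grip": [1,1,1,1,1,1,1,1,1,1,1,1], "slide": [[0,0,-40],[0,0,-40],[-20,-20,-20],[-34,-34,0],[-34,-34,0],[-34,-34,0],[-34,-34,0],[-34,-34,0],[-34,-34,0],[-34,-34,0],[-34,-34,0],[-34,-34,0]], "twist": [[0,0,0],[0,0,0],[0,0,0],[0,0,0],[0,0,0],[0,0,0],[0,0,0],[0,0,0],[0,0,0],[0,0,0],[0,0,0],[0,0,0]]}}

```text
time_s: 1.35
position: [0.3962, 0.197, 0.3236]
tcp_rot: [[-0.971, 0.241, -0.0], [0.241, 0.97, -0.004], [-0.001, -0.004, -1.0]]
force: [-0.0, 0.2, -0.5]
opening: 0.999
```

```bash
cat >> h.py <<'E'
from scipy.spatial.transform import Rotation as Ro
def go(p,yaw):
    s=bot.read_state(); R=np.array(s['tcp_rot']); a=np.radians(yaw)
    y=np.array([np.cos(a),np.sin(a),0]); z=np.array([0,0,-1.]); T=np.column_stack([np.cross(y,z),y,z])
    print('t',round(s['time_s'],2),'pos',s['position'].round(4),'yawy',np.degrees(np.arctan2(R[1,1],R[0,1])).round(2),'F',s['force'].round(2),'open',round(s['opening'],3),'j',s['joint_positions'].round(1))
    d=(np.array(p)-s['position'])*1000
    print('slide now axes',(R.T@d).round(1),'| slide in target axes',(T.T@d).round(1),'twist',Ro.from_matrix(R.T@T).as_rotvec().round(4))
E
python3 -c "
from h import *
go([.51,-.396,.25],-12)"
```

```text
t 1.35 pos [0.3962 0.197  0.3236] yawy 76.05 F [-0.02  0.2  -0.51] open 0.999 j [ 12.1   8.7  98.7  -0.2  72.6 -63.9]
slide now axes [-253.3 -547.8   75.8] | slide in target axes [-556.4  234.6   73.6] twist [-0.0022  0.0034  1.5367]
```

{"fn": "carry_out", "kwargs": {"grip": [1,1,1,1,1,1,1,1,1,1,1,1], "slide": [[-10,-44,0],[-16,-44,0],[-20,-44,0],[-22,-44,0],[-22,-44,0],[-22,-44,0],[-22,-44,0],[-22,-44,0],[-22,-44,0],[-22,-44,0],[-22,-44,0],[-22,-44,0]], "twist": [[0,0,0],[0,0,0],[0,0,0],[0,0,0],[0,0,0],[0,0,0],[0,0,0],[0,0,0],[0,0,0],[0,0,0],[0,0,0],[0,0,0]]}}

```text
time_s: 2.55
position: [0.5033, -0.3884, 0.3239]
tcp_rot: [[-0.969, 0.245, 0.002], [0.245, 0.969, 0.001], [-0.002, 0.001, -1.0]]
force: [0.4, -0.2, 0.3]
opening: 1.002
```

{"fn": "carry_out", "kwargs": {"grip": [1,1,1,1,1,1,1,1,1,1,1,1], "slide": [[0,0,0],[0,0,0],[0,0,0],[0,0,0],[0,0,0],[0,0,0],[0,0,0],[0,0,0],[0,0,0],[0,0,0],[0,0,0],[0,0,0]], "twist": [[0,0,0.14],[0,0,0.14],[0,0,0.14],[0,0,0.14],[0,0,0.14],[0,0,0.14],[0,0,0.14],[0,0,0.14],[0,0,0.14],[0,0,0.14],[0,0,0.14],[0,0,0]]}}

```text
time_s: 3.75
position: [0.5005, -0.3963, 0.3143]
tcp_rot: [[0.286, 0.958, -0.007], [0.958, -0.286, 0.009], [0.006, -0.009, -1.0]]
force: [-1.0, -0.4, -0.6]
opening: 0.997
```

```bash
python3 -c "
from h import *
go([.512,-.397,.25],-12)
snap('top','top1');snap('scene','scene1')
for n in ('top1','scene1'):
    c=dict(np.load(f'pics/{n}.npz')); W=world(c); X,Y,Z=W[...,0],W[...,1],W[...,2]
    q=(abs(X-.51)<.06)&(abs(Y+.4)<.05)&(Z>.09)&(Z<.13);print(n,q.sum(),W[q].mean(0) if q.any() else '')
"
```

```text
t 3.75 pos [ 0.5005 -0.3963  0.3143] yawy -16.63 F [-1.01 -0.41 -0.65] open 0.997 j [-48.4  26.8  73.    0.   80.9 -31.8]
slide now axes [ 2.2 11.8 64.2] | slide in target axes [ 1.7 11.4 64.3] twist [-0.0091 -0.0068 -0.0809]
top1 78 [ 0.50244892 -0.39356794  0.11425403]
scene1 76 [ 0.5088994  -0.3939436   0.11011369]
```

{"fn": "carry_out", "kwargs": {"grip": [1,1,1,1,1,1,1], "slide": [[2,14,20],[0,0,40],[0,0,40],[0,0,40],[0,0,30],[0,0,10],[0,0,0]], "twist": [[-0.009,-0.007,-0.08],[0,0,0],[0,0,0],[0,0,0],[0,0,0],[0,0,0],[0,0,0]]}}

```text
time_s: 4.55
position: [0.5175, -0.4012, 0.1314]
tcp_rot: [[0.185, 0.983, 0.006], [0.983, -0.185, -0.007], [-0.006, 0.007, -1.0]]
force: [0.8, -0.1, 0.3]
opening: 1.002
```

```bash
python3 -c "
from h import *
go([.515,-.398,.088],-12)"
```

```text
t 4.55 pos [ 0.5175 -0.4012  0.1314] yawy -10.68 F [ 0.81 -0.09  0.31] open 1.002 j [-47.5  38.3  82.5  -0.   58.7 -36.8]
slide now axes [ 3.  -3.4 43.4] | slide in target axes [ 2.6 -3.1 43.4] twist [0.0071 0.0056 0.0231]
```

{"fn": "carry_out", "kwargs": {"grip": [1,1,1], "slide": [[3,-3,22],[0,0,21],[0,0,0]], "twist": [[0.007,0.005,0.02],[0,0,0],[0,0,0]]}}

```text
time_s: 4.85
position: [0.5182, -0.401, 0.0928]
tcp_rot: [[0.203, 0.979, 0.006], [0.979, -0.202, -0.008], [-0.006, 0.008, -1.0]]
force: [-0.5, -1.2, -0.0]
opening: 0.998
```

{"fn": "carry_out", "kwargs": {"grip": [0.6,0.4,0.2,0.1,0,-0.1,-0.2,-0.25,-0.25,-0.25], "slide": [[0,0,0],[0,0,0],[0,0,0],[0,0,0],[0,0,0],[0,0,0],[0,0,0],[0,0,0],[0,0,0],[0,0,0]], "twist": [[0,0,0],[0,0,0],[0,0,0],[0,0,0],[0,0,0],[0,0,0],[0,0,0],[0,0,0],[0,0,0],[0,0,0]]}}

```text
time_s: 5.85
position: [0.5205, -0.4043, 0.1013]
tcp_rot: [[0.201, 0.98, 0.013], [0.98, -0.2, -0.017], [-0.014, 0.016, -1.0]]
force: [-0.5, 0.6, 0.4]
opening: 0.38
```

```bash
python3 -c "
from h import *
go([.533,-.402,.09],-12)
snap('scene','scene2');c=snap('wrist','wrist2')
import cv2
a=cv2.imread('pics/scene2.png')[90:220,60:240];b=cv2.imread('pics/wrist2.png')
cv2.imwrite('pics/z2.png',np.hstack([cv2.resize(a,(400,289)),cv2.resize(b,(385,289))]))
"
```

```text
t 5.85 pos [ 0.5205 -0.4043  0.1013] yawy -11.56 F [-0.5   0.56  0.41] open 0.38 j [-47.5  40.6  83.4  -0.1  54.7 -35.9]
slide now axes [ 4.9 11.6 11.4] | slide in target axes [ 4.8 11.7 11.3] twist [0.0161 0.0135 0.0075]
```

View pics/z2.png

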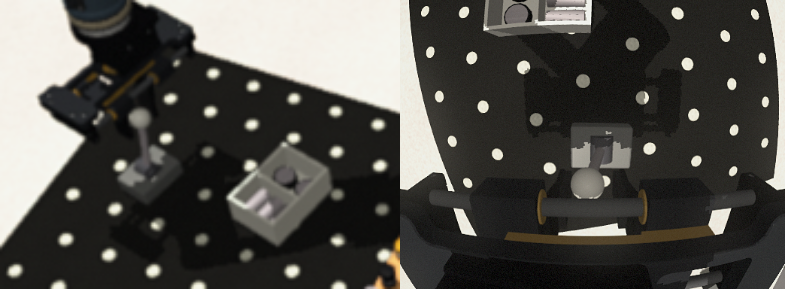

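```bash
cat > ball.py <<'E'
from h import *
import sys
n=sys.argv[1]
c=dict(np.load(f'pics/{n}.npz')); W=world(c); X,Y,Z=W[...,0],W[...,1],W[...,2]
col=c['color'].astype(int)
q=(abs(X-.53)<.06)&(abs(Y+.4)<.05)&(Z>.08)&(Z<.13)&(col.min(-1)>105)
k,l,s,ce=cv2.connectedComponentsWithStats(q.astype(np.uint8))
for i in range(1,k):
    if s[i,4]<15: continue
    P=W[l==i]
    if len(P)>20:
        f=lambda o:np.linalg.norm(P-o,axis=1)-.013
        from scipy.optimize import least_squares
        r=least_squares(f,P.mean(0)-[0,0,.01],loss='soft_l1',f_scale=.001)
        print(s[i],P.mean(0).round(4),'sphere',r.x.round(4),np.abs(r.fun).mean())
E
for i in top0 scene0 scene1 scene2; do echo $i; python3 ball.py $i; done
```

```text
top0
[414 210  10  10  80] [ 0.5013 -0.3955  0.1145] sphere [ 0.5038 -0.3974  0.1059] 0.001203653857618459
scene0
[122 137   9   8  52] [ 0.508  -0.3942  0.1144] sphere [ 0.5062 -0.3974  0.106 ] 0.0017926561178796924
scene1
[122 137   9   8  51] [ 0.5077 -0.3945  0.1142] sphere [ 0.5045 -0.398   0.1056] 0.001906135567956239
scene2
[118 140   9   7  47] [ 0.523  -0.397   0.1181] sphere [ 0.5188 -0.3997  0.1094] 0.0015704803387000604
```

{"fn": "carry_out", "kwargs": {"grip": [-0.25,-0.25,-0.25,-0.25,-0.25,-0.25], "slide": [[4,3,6],[0,4,4],[0,4,0],[0,2,0],[0,1,0],[0,0,0]], "twist": [[0.01,0.01,0],[0,0,0],[0,0,0],[0,0,0],[0,0,0],[0,0,0]]}}

```text
time_s: 6.55
position: [0.537, -0.4031, 0.0896]
tcp_rot: [[0.2, 0.98, 0.005], [0.98, -0.2, -0.003], [-0.002, 0.005, -1.0]]
force: [-0.1, 0.4, 0.6]
opening: 0.378
```

```bash
python3 -c "
from h import *
go([.534,-.403,.09],-12)
snap('scene','scene3')";python3 ball.py scene3
```

```text
t 6.55 pos [ 0.537  -0.4031  0.0896] yawy -11.55 F [-0.06  0.37  0.56] open 0.378 j [-46.4  42.6  81.1   0.1  56.  -34.9]
slide now axes [-0.5 -3.  -0.4] | slide in target axes [-0.5 -3.  -0.4] twist [0.0052 0.0023 0.0078]
[117 143   5   7  28] [ 0.5374 -0.3972  0.1188] sphere [ 0.5358 -0.4062  0.1129] 0.0011054322900798598
```

{"fn": "carry_out", "kwargs": {"grip": [0,0.3,0.6,1,1,1,1,1,1,1], "slide": [[0,0,0],[0,0,0],[0,0,0],[0,0,-5],[0,0,-20],[0,0,-40],[0,0,-40],[0,0,-40],[0,0,-40],[0,0,0]], "twist": [[0,0,0],[0,0,0],[0,0,0],[0,0,0],[0,0,0],[0,0,0],[0,0,0],[0,0,0],[0,0,0],[0,0,0]]}}

```text
time_s: 7.6
position: [0.5359, -0.4024, 0.2826]
tcp_rot: [[0.201, 0.98, 0.005], [0.98, -0.201, -0.002], [-0.001, 0.006, -1.0]]
force: [0.2, -0.5, 0.3]
opening: 0.998
```

```bash
python3 -c "
from h import *
go([.451,.2305,.25],94.2)
snap('scene','scene4');snap('top','top4')";python3 ball.py scene4;python3 ball.py top4
```

```text
t 7.6 pos [ 0.5359 -0.4024  0.2826] yawy -11.62 F [ 0.16 -0.48  0.33] open 0.998 j [-46.5  30.6  71.3   0.1  77.8 -34.9]
slide now axes [ 602.9 -210.8   30.7] | slide in target axes [ 38.3 637.4  32.6] twist [ 0.0027  0.0059 -1.8468]
[114 142   9   8  52] [ 0.5374 -0.4003  0.1191] sphere [ 0.5338 -0.4042  0.111 ] 0.001484387452822813
```

{"fn": "carry_out", "kwargs": {"grip": [1,1,1,1,1,1,1,1,1,1,1,1], "slide": [[0,0,-8],[0,0,-8],[0,0,0],[0,0,0],[0,0,0],[0,0,0],[0,0,0],[0,0,0],[0,0,0],[0,0,0],[0,0,0],[0,0,0]], "twist": [[0,0,-0.148],[0,0,-0.148],[0,0,-0.148],[0,0,-0.148],[0,0,-0.148],[0,0,-0.148],[0,0,-0.148],[0,0,-0.148],[0,0,-0.148],[0,0,-0.148],[0,0,-0.148],[0,0,-0.148]]}}

```text
time_s: 8.9
position: [0.5215, -0.3882, 0.2627]
tcp_rot: [[-0.999, -0.029, -0.042], [-0.031, 0.998, 0.048], [0.04, 0.049, -0.998]]
force: [0.2, -0.3, 0.5]
opening: 1.001
```

```bash
python3 -c "
from h import *
go([.451,.2305,.25],94.2)"
```

```text
t 8.9 pos [ 0.5215 -0.3882  0.2627] yawy 91.65 F [ 0.18 -0.31  0.51] open 1.001 j [-4.660e+01  3.160e+01  7.270e+01  1.000e-01  7.930e+01 -1.383e+02]
slide now axes [ 50.9 619.1  45. ] | slide in target axes [ 25.  622.2  12.7] twist [ 0.0496 -0.0392 -0.0436]
```

{"fn": "carry_out", "kwargs": {"grip": [1,1,1,1,1,1,1,1,1,1,1,1], "slide": [[0,0,-20],[2,40,-10],[2,49,0],[2,49,0],[2,49,0],[2,49,0],[2,49,0],[2,49,0],[2,49,0],[2,49,0],[2,49,0],[2,49,0]], "twist": [[0.05,-0.04,-0.044],[0,0,0],[0,0,0],[0,0,0],[0,0,0],[0,0,0],[0,0,0],[0,0,0],[0,0,0],[0,0,0],[0,0,0],[0,0,0]]}}

```text
time_s: 10.1
position: [0.446, 0.144, 0.2748]
tcp_rot: [[-0.997, -0.063, -0.042], [-0.064, 0.998, 0.02], [0.041, 0.023, -0.999]]
force: [1.1, 0.5, 0.0]
opening: 1.002
```

```bash
python3 -c "
from h import *
go([.451,.2305,.20],94.2)"
```

```text
t 10.1 pos [0.446  0.144  0.2748] yawy 93.6 F [1.07 0.51 0.01] open 1.002 j [  3.3  15.1  98.6   1.4  68.6 -90.9]
slide now axes [-13.6  84.3  76.2] | slide in target axes [-11.3  85.9  74.8] twist [ 0.0233 -0.0407 -0.01  ]
```

{"fn": "carry_out", "kwargs": {"grip": [1,1,1,1,1,1], "slide": [[0,20,0],[-6,30,20],[-5,25,20],[0,5,20],[0,0,10],[0,0,0]], "twist": [[0.023,-0.04,-0.01],[0,0,0],[0,0,0],[0,0,0],[0,0,0],[0,0,0]]}}

```text
time_s: 10.7
position: [0.4403, 0.2326, 0.194]
tcp_rot: [[-0.996, -0.084, -0.019], [-0.084, 0.996, -0.003], [0.019, -0.002, -1.0]]
force: [1.0, 0.4, -0.2]
opening: 0.998
```

```bash
python3 -c "
from h import *
go([.451,.2305,.10],94.2)"
```

```text
t 10.7 pos [0.4403 0.2326 0.194 ] yawy 94.83 F [ 0.97  0.36 -0.15] open 0.998 j [ 1.490e+01  2.320e+01  1.011e+02  1.000e-01  5.680e+01 -8.000e+01]
slide now axes [-12.3  -2.9  93.8] | slide in target axes [-10.5  -2.9  94. ] twist [-0.0019 -0.0193  0.011 ]
```

{"fn": "carry_out", "kwargs": {"grip": [1,1,1,1,1], "slide": [[-12,-3,20],[0,0,30],[0,0,30],[0,0,10],[0,0,0]], "twist": [[-0.002,-0.019,0.011],[0,0,0],[0,0,0],[0,0,0],[0,0,0]]}}

```text
time_s: 11.2
position: [0.4546, 0.2274, 0.1028]
tcp_rot: [[-0.998, -0.068, 0.003], [-0.068, 0.998, 0.0], [-0.003, -0.0, -1.0]]
force: [-0.2, -0.3, -0.3]
opening: 1.005
```

```bash
cat > w.py <<'E'
from h import *
import sys
f=sys.argv[1]
s=bot.read_state(); c=snap('wrist',f)
u,v=np.meshgrid(np.arange(512),np.arange(384)); a=(u-c['cx'])/c['fx'];b=(v-c['cy'])/c['fy'];th=np.hypot(a,b)
k=np.where(th>1e-6,np.tan(th)/np.maximum(th,1e-9),1); d=c['depth']
p=np.stack([a*k*d,-b*k*d,-d,np.ones_like(d)],-1)
t=p@c['T_tool_cam'].T; W=t[...,:3]@np.array(s['tcp_rot']).T+s['position']; W[d<=0]=9
np.save('pics/'+f+'_W.npy',W)
go([.451,.2305,.03],94.2)
X,Y,Z=W[...,0],W[...,1],W[...,2]
col=c['color'].astype(int)
q=(abs(X-.45)<.05)&(abs(Y-.23)<.03)&(Z>.034)&(Z<.05)
P=W[q]; rr=cv2.minAreaRect((P[:,:2]*1000).astype(np.float32)); print('bar',len(P),rr,np.median(P[:,2]))
q=(abs(X-.45)<.08)&(abs(Y-.23)<.06)&(Z>.006)&(Z<.014)
P=W[q]; print('plate',cv2.minAreaRect((P[:,:2]*1000).astype(np.float32)),np.median(P[:,2]))
E
python3 w.py wrist5
```

```text
t 11.25 pos [0.4549 0.2275 0.1034] yawy 93.91 F [-0.77 -0.62  0.3 ] open 1.0 j [ 1.40e+01  3.20e+01  1.05e+02 -1.00e-01  4.28e+01 -7.99e+01]
slide now axes [ 4.   3.3 73.4] | slide in target axes [ 3.7  3.3 73.4] twist [ 0.      0.0037 -0.0051]
bar 1190 ((447.7430725097656, 231.2705078125), (55.30946350097656, 14.044092178344727), 4.558318138122559) 0.04200782789328934
plate ((448.138916015625, 231.235595703125), (114.23100280761719, 80.44068908691406), 3.888068437576294) 0.010262654180986042
```

View pics/wrist5.png

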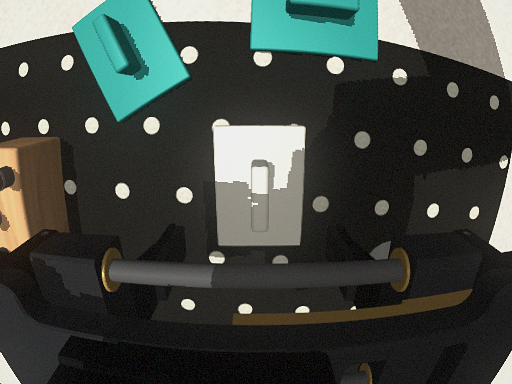

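The wrist view shows the white lid at (260,185) with its bar at (260,195). It puts the lid at (448, 231) mm and 4.2°, with sizes matching the given ones. Next I descend.

{"fn": "carry_out", "kwargs": {"grip": [1,1,1,1], "slide": [[7,4,20],[0,0,30],[0,0,14],[0,0,2]], "twist": [[0,0.003,-0.005],[0,0,0],[0,0,0],[0,0,0]]}}

```text
time_s: 11.65
position: [0.4545, 0.232, 0.0426]
tcp_rot: [[-0.997, -0.072, 0.016], [-0.072, 0.997, 0.004], [-0.016, 0.003, -1.0]]
force: [0.1, -0.1, 0.2]
opening: 0.996
```

```bash
python3 -c "
from h import *
go([.448,.2312,.016],94.2)"
```

```text
t 11.65 pos [0.4545 0.232  0.0426] yawy 94.13 F [ 0.09 -0.09  0.17] open 0.996 j [ 14.5  38.4 107.1  -0.   33.6 -79.6]
slide now axes [ 6.9 -0.4 26.5] | slide in target axes [ 6.5 -0.3 26.6] twist [ 0.0027  0.0158 -0.0012]
```

{"fn": "carry_out", "kwargs": {"grip": [1,1,1], "slide": [[7,0,10],[0,0,12],[0,0,3]], "twist": [[0.003,0.016,0],[0,0,0],[0,0,0]]}}

```text
time_s: 11.95
position: [0.4502, 0.2321, 0.0193]
tcp_rot: [[-0.997, -0.072, 0.006], [-0.072, 0.997, 0.001], [-0.006, 0.001, -1.0]]
force: [0.1, -0.0, 0.2]
opening: 1.001
```

```bash
python3 -c "
from h import *
go([.448,.2312,.016],94.2)"
```

```text
t 11.95 pos [0.4502 0.2321 0.0193] yawy 94.11 F [ 0.08 -0.04  0.19] open 1.001 j [ 14.6  40.9 107.6  -0.   31.1 -79.5]
slide now axes [ 2.3 -0.8  3.3] | slide in target axes [ 2.3 -0.8  3.3] twist [ 0.0008  0.0057 -0.0015]
```

{"fn": "carry_out", "kwargs": {"grip": [1,1,0.5,0,-0.5,-1,-1,-1,-1,-1,-1], "slide": [[2,-1,3],[0,0,1],[0,0,0],[0,0,0],[0,0,0],[0,0,0],[0,0,0],[0,0,0],[0,0,0],[0,0,0],[0,0,0]], "twist": [[0,0.006,0],[0,0,0],[0,0,0],[0,0,0],[0,0,0],[0,0,0],[0,0,0],[0,0,0],[0,0,0],[0,0,0],[0,0,0]]}}

```text
time_s: 13.05
position: [0.4491, 0.2312, 0.016]
tcp_rot: [[-0.997, -0.072, 0.001], [-0.072, 0.997, 0.001], [-0.001, 0.001, -1.0]]
force: [0.2, 1.5, -0.2]
opening: 0.266
```

```bash
python3 -c "
from h import *
go([.448,.2312,.016],94.2)"
```

```text
t 13.05 pos [0.4491 0.2312 0.016 ] yawy 94.12 F [ 0.15  1.54 -0.25] open 0.266 j [ 1.450e+01  4.130e+01  1.077e+02  1.000e-01  3.090e+01 -7.970e+01]
slide now axes [ 1.1  0.1 -0. ] | slide in target axes [ 1.1  0.1 -0. ] twist [ 0.0012  0.0015 -0.0013]
```

Opening is 0.27, and the bar needs 0.16, so I close further.

{"fn": "carry_out", "kwargs": {"grip": [-1,-1,-1,-1,-1], "slide": [[0,0,0],[0,0,0],[0,0,0],[0,0,0],[0,0,0]], "twist": [[0,0,0],[0,0,0],[0,0,0],[0,0,0],[0,0,0]]}}

```text
time_s: 13.55
position: [0.449, 0.2312, 0.016]
tcp_rot: [[-0.997, -0.072, 0.001], [-0.072, 0.997, 0.001], [-0.001, 0.001, -1.0]]
force: [0.1, 0.5, 0.5]
opening: 0.161
```

```bash
python3 -c "
from h import *
go([.448,.2312,.016],94.2)"
```

```text
t 13.55 pos [0.449  0.2312 0.016 ] yawy 94.13 F [0.05 0.48 0.46] open 0.161 j [ 1.450e+01  4.130e+01  1.077e+02  1.000e-01  3.090e+01 -7.970e+01]
slide now axes [ 1.   0.1 -0. ] | slide in target axes [ 1.   0.1 -0. ] twist [ 0.0011  0.0014 -0.0012]
```

{"fn": "carry_out", "kwargs": {"grip": [-1,-1,-1,-1,-1,-1,-1,-1,-1], "slide": [[0,0,-5],[0,0,-15],[0,0,-25],[0,0,-30],[0,0,-30],[0,0,-30],[0,0,-30],[0,0,-20],[0,0,0]], "twist": [[0,0,0],[0,0,0],[0,0,0],[0,0,0],[0,0,0],[0,0,0],[0,0,0],[0,0,0],[0,0,0]]}}

```text
time_s: 14.45
position: [0.4464, 0.2303, 0.208]
tcp_rot: [[-0.997, -0.072, -0.005], [-0.072, 0.997, -0.0], [0.005, 0.0, -1.0]]
force: [1.2, 0.4, -1.6]
opening: 0.162
```

```bash
python3 -c "
from h import *
go([.503,-.2235,.22],77.5);snap('scene','scene6')"; python3 w.py wrist6
```

```text
t 14.45 pos [0.4464 0.2303 0.208 ] yawy 94.11 F [ 1.21  0.36 -1.6 ] open 0.162 j [ 1.450e+01  2.210e+01  1.002e+02  1.000e-01  5.800e+01 -7.970e+01]
slide now axes [ -23.9 -456.7  -12.2] | slide in target axes [-153.5 -430.8  -12. ] twist [-0.0005 -0.0048  0.2898]
t 14.55 pos [0.4445 0.2298 0.2053] yawy 94.1 F [-0.35  0.07 -0.4 ] open 0.156 j [ 1.450e+01  2.230e+01  1.004e+02  1.000e-01  5.790e+01 -7.970e+01]
slide now axes [ -8.4   0.4 175.3] | slide in target axes [ -6.5   0.3 175.3] twist [-0.0008 -0.0106 -0.0017]
bar 0 ((0.0, 0.0), (0.0, 0.0), 0.0) nan
plate ((0.0, 0.0), (0.0, 0.0), 0.0) nan
  return _methods._mean(a, axis=axis, dtype=dtype,
  ret = ret.dtype.type(ret / rcount)
```

View pics/scene6.png

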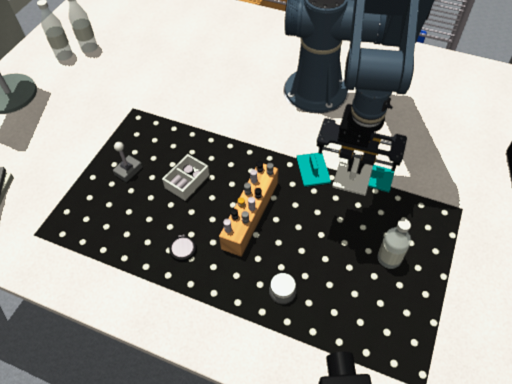

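View pics/wrist6.png

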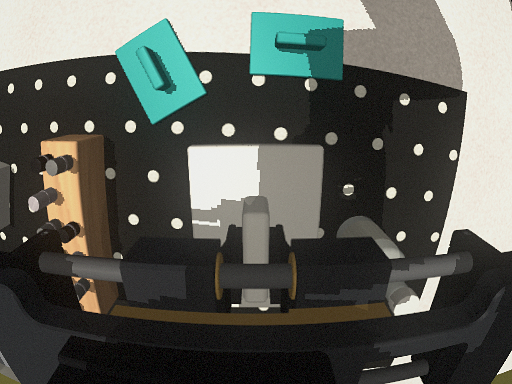

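The lid is held level in both views (scene about (352,172), wrist about (256,195)), and the lever is still upright. Next I carry it over.

{"fn": "carry_out", "kwargs": {"grip": [-1,-1,-1,-1,-1,-1,-1,-1,-1,-1,-1,-1], "slide": [[-1,-10,-5],[-2,-20,-5],[-2,-35,-2],[-2,-40,-2],[-2,-40,-2],[-2,-40,-2],[-2,-40,-2],[-2,-40,-2],[-2,-40,-2],[-2,-40,-2],[-2,-40,-2],[-2,-40,-2]], "twist": [[0,-0.01,0],[0,0,0],[0,0,0],[0,0,0.03],[0,0,0.03],[0,0,0.03],[0,0,0.03],[0,0,0.03],[0,0,0.03],[0,0,0.03],[0,0,0.03],[0,0,0.03]]}}

```text
time_s: 15.75
position: [0.4423, -0.2103, 0.2209]
tcp_rot: [[-0.979, 0.199, -0.033], [0.199, 0.98, 0.004], [0.033, -0.003, -0.999]]
force: [1.4, -0.3, -0.5]
opening: 0.158
```

```bash
python3 -c "
from h import *
go([.503,-.2235,.20],77.5)"
```

```text
t 15.75 pos [ 0.4423 -0.2103  0.2209] yawy 78.5 F [ 1.42 -0.29 -0.5 ] open 0.158 j [ -37.9   20.7   99.9   -1.1   60.9 -115.8]
slide now axes [-62.8  -0.8  18.9] | slide in target axes [-62.2   0.2  20.9] twist [-0.0033 -0.0329  0.0175]
```

{"fn": "carry_out", "kwargs": {"grip": [-1,-1,-1,-1,-1,-1], "slide": [[-15,0,0],[-20,0,0],[-20,0,0],[-10,0,0],[0,0,0],[0,0,0]], "twist": [[-0.003,-0.033,0.017],[0,0,0],[0,0,0],[0,0,0],[0,0,0],[0,0,0]]}}

```text
time_s: 16.35
position: [0.5011, -0.2296, 0.2126]
tcp_rot: [[-0.974, 0.228, -0.011], [0.228, 0.974, 0.007], [0.012, 0.004, -1.0]]
force: [-0.7, 0.7, -1.0]
opening: 0.155
```

```bash
python3 -c "
from h import *
go([.503,-.2235,.20],77.5);snap('scene','scene7');snap('top','top7')"; python3 w.py wrist7 2>&1 | head -1
python3 - <<'E'
import cv2,numpy as np
a=cv2.imread('pics/wrist7.png');b=cv2.imread('pics/scene7.png')[60:260,80:300]
cv2.imwrite('pics/z7.png',np.hstack([cv2.resize(a,(400,300)),cv2.resize(b,(330,300))]))
E
```

```text
t 16.35 pos [ 0.5011 -0.2296  0.2126] yawy 76.84 F [-0.72  0.73 -1.01] open 0.155 j [-3.62e+01  2.56e+01  9.28e+01 -1.00e-01  6.23e+01 -1.13e+02]
slide now axes [-0.6  6.3 12.6] | slide in target axes [-0.5  6.4 12.6] twist [ 0.0043 -0.0122 -0.0116]
```

View pics/z7.png

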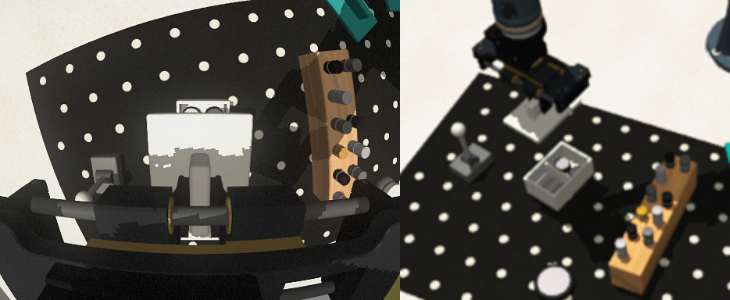

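```bash
cat > rel.py <<'E'
from h import *
import sys
W=np.load('pics/%s_W.npy'%sys.argv[1]); s=bot.read_state(); R=np.array(s['tcp_rot'])
T=(W-s['position'])@R   # tool frame
img=cv2.imread('pics/%s.png'%sys.argv[1])
# lid plate top in tool frame
t=T.reshape(-1,3)
q=(abs(T[...,2]-.006)<.006)&(abs(T[...,0])<.09)&(abs(T[...,1])<.07)&(img.min(-1)>60)
for n,(lo,hi) in {'plate':(-.001,.016),'bar':(-.03,-.018)}.items():
    q=(T[...,2]>lo)&(T[...,2]<hi)&(abs(T[...,0])<.09)&(abs(T[...,1])<(.07 if n=='plate' else .02))&(img.min(-1)>60)
    P=T[q]*1000
    if len(P): print(n,len(P),P.min(0).round(1),P.max(0).round(1),np.median(P[:,2]).round(1),cv2.minAreaRect(P[:,:2].astype(np.float32)))
X,Y,Z=W[...,0],W[...,1],W[...,2]
q=(abs(X-.5)<.1)&(abs(Y+.224)<.08)&(Z>.038)&(Z<.05)&(img.min(-1)>60)
P=W[q]*1000
if len(P):
    print('rim',len(P),cv2.minAreaRect(P[:,:2].astype(np.float32)),np.median(P[:,2]))
    a=np.radians(167.5); e=np.array([np.cos(a),np.sin(a)]); n=np.array([-e[1],e[0]])
    print('along long (from .502,-.224) ',np.percentile((P[:,:2]-[502,-224])@e,[0,2,98,100]).round(1),'short',np.percentile((P[:,:2]-[502,-224])@n,[0,2,98,100]).round(1))
E
python3 rel.py wrist7
```

```text
plate 11249 [-55.1 -39.2  -1. ] [58.7 41.1 14.6] 6.0 ((1.7734451293945312, 1.0860328674316406), (80.3412094116211, 113.7107925415039), 89.81416320800781)
bar 1818 [-26.5 -16.4 -29.5] [ 29.5  17.  -18.1] -25.6 ((2.2067604064941406, 3.293701171875), (32.185020446777344, 55.92552185058594), 74.1486587524414)
rim 373 ((455.5266418457031, -212.83323669433594), (76.19060516357422, 16.462411880493164), 76.8888931274414) 45.229721340984355
along long (from .502,-.224)  [39.2 40.6 56.2 56.4] short [-38.9 -38.7  36.1  37.2]
```

{"fn": "carry_out", "kwargs": {"grip": [-1,-1,-1,-1,-1,-1,-1], "slide": [[-1,5,10],[0,0,20],[0,0,20],[0,0,20],[0,0,10],[0,0,0],[0,0,0]], "twist": [[0.004,-0.012,-0.006],[0,0,0],[0,0,0],[0,0,0],[0,0,0],[0,0,0],[0,0,0]]}}

```text
time_s: 17.2
position: [0.5022, -0.224, 0.1342]
tcp_rot: [[-0.975, 0.221, 0.005], [0.221, 0.975, -0.004], [-0.005, -0.002, -1.0]]
force: [0.7, -0.2, -1.3]
opening: 0.155
```

```bash
python3 -c "
from h import *
go([.5023,-.2244,.077],77.2)"
```

```text
t 17.2 pos [ 0.5022 -0.224   0.1342] yawy 77.25 F [ 0.74 -0.24 -1.31] open 0.155 j [ -35.7   31.4   98.    -0.    50.3 -112.9]
slide now axes [ 0.1 -0.2 57.2] | slide in target axes [-0.2 -0.4 57.2] twist [-0.0025  0.0054  0.0009]
```

{"fn": "carry_out", "kwargs": {"grip": [-1,-1,-1,-1,-1,-1,-1], "slide": [[0,0,10],[0,0,12],[0,0,10],[0,0,6],[0,0,3],[0,0,0],[0,0,0]], "twist": [[-0.002,0.005,0],[0,0,0],[0,0,0],[0,0,0],[0,0,0],[0,0,0],[0,0,0]]}}

```text
time_s: 17.9
position: [0.5037, -0.2251, 0.0915]
tcp_rot: [[-0.975, 0.221, 0.003], [0.221, 0.975, -0.003], [-0.004, -0.002, -1.0]]
force: [0.7, -0.5, -1.1]
opening: 0.158
```

```bash
python3 -c "
from h import *
go([.5023,-.2244,.077],77.2)"; python3 w.py wrist8 2>/dev/null|head -1; python3 rel.py wrist8
```

```text
t 17.9 pos [ 0.5037 -0.2251  0.0915] yawy 77.25 F [ 0.7  -0.54 -1.14] open 0.158 j [ -35.7   35.4   99.2   -0.    45.1 -112.9]
slide now axes [ 1.6  0.4 14.5] | slide in target axes [ 1.5  0.4 14.5] twist [-0.0019  0.0039  0.0008]
t 17.95 pos [ 0.5037 -0.2251  0.0916] yawy 77.25 F [ 0.38  0.14 -1.03] open 0.16 j [ -35.7   35.4   99.2   -0.    45.1 -112.9]
plate 11236 [-55.6 -39.6  -0.9] [58.4 40.9 14.5] 5.8 ((1.4365615844726562, 0.8834114074707031), (80.35277557373047, 114.07797241210938), 89.67825317382812)
bar 1820 [-26.7 -16.7 -28.4] [ 29.5  17.  -18.1] -25.9 ((2.2039146423339844, 2.981721878051758), (32.38251495361328, 55.25274658203125), 73.84827423095703)
rim 696 ((449.5467529296875, -211.14208984375), (76.216796875, 4.317564964294434), 76.8771743774414) 45.10940760703399
along long (from .502,-.224)  [51.8 52.  56.2 56.6] short [-39.3 -37.8  35.2  36.9]
```

{"fn": "carry_out", "kwargs": {"grip": [-1,-1,-1,-1,-1,-1], "slide": [[1.5,0.5,5],[0,0,5],[0,0,3],[0,0,1],[0,0,0],[0,0,0]], "twist": [[-0.002,0.004,0],[0,0,0],[0,0,0],[0,0,0],[0,0,0],[0,0,0]]}}

```text
time_s: 18.55
position: [0.5027, -0.2246, 0.0771]
tcp_rot: [[-0.975, 0.221, 0.001], [0.221, 0.975, -0.001], [-0.001, -0.0, -1.0]]
force: [-0.6, 0.0, -1.9]
opening: 0.158
```

```bash
python3 -c "
from h import *
go([.5023,-.2244,.077],77.2)
snap('scene','scene9')"; python3 w.py wrist9 2>/dev/null|head -1; python3 rel.py wrist9;python3 ball.py scene9
python3 - <<'E'
import cv2,numpy as np
a=cv2.imread('pics/wrist9.png');b=cv2.imread('pics/scene9.png')[60:260,80:300]
cv2.imwrite('pics/z9.png',np.hstack([cv2.resize(a,(400,300)),cv2.resize(b,(330,300))]))
E
```

```text
t 18.55 pos [ 0.5027 -0.2246  0.0771] yawy 77.26 F [-0.58  0.01 -1.92] open 0.158 j [ -35.7   36.8   99.7   -0.    43.4 -113. ]
slide now axes [0.5 0.1 0.1] | slide in target axes [0.5 0.1 0.1] twist [-0.0005  0.0011  0.001 ]
t 18.65 pos [ 0.5028 -0.2246  0.0772] yawy 77.26 F [ 0.17  0.7  -0.94] open 0.161 j [ -35.7   36.8   99.7    0.    43.4 -113. ]
plate 11256 [-55.2 -39.5  -1. ] [58.6 40.9 14.4] 5.8 ((1.7765350341796875, 0.9351387023925781), (80.34304809570312, 113.7960433959961), 89.67147064208984)
bar 1822 [-27.  -16.6 -29. ] [ 29.5  17.1 -18. ] -25.8 ((1.9279136657714844, 3.0369644165039062), (32.32942581176758, 55.72671890258789), 74.51750183105469)
rim 308 ((447.8940734863281, -211.08750915527344), (75.55790710449219, 1.5264496803283691), 77.12442779541016) 44.67100519248004
along long (from .502,-.224)  [54.7 54.9 56.3 56.5] short [-38.7 -37.4  35.4  36.9]
[114 142   9   8  53] [ 0.5376 -0.4004  0.1196] sphere [ 0.5358 -0.4049  0.1114] 0.0015724242881101714
```

View pics/z9.png

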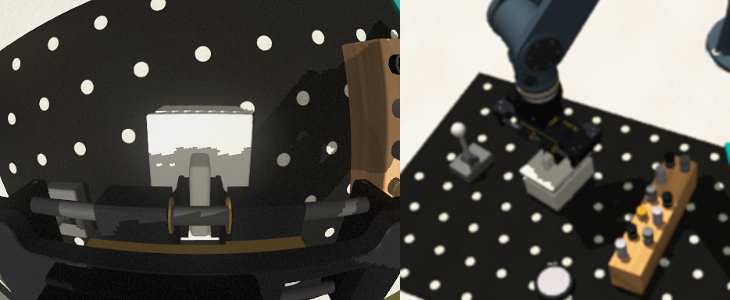

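The lid hovers parallel to the box (wrist view about (200,150)) with an estimated gap of 16 mm. The lever is upright at (458,130) in the scene crop. The arm is still, so I hand in.

```bash
python3 -c "
from h import *
s=bot.read_state();print(abs(s['qvel']).max())
print(bot.hand_in())"
```

```text
0.11790707261570597
the job is handed in; nothing more can be done
None
```

I stood the dimmer lever straight up, picked the lid up by its bar grip, carried it over the organiser at about 0.21 m, and handed in with the lid held over the open box. The interface gives no verdict, so the figures below are my own last measurements, taken about 18.6 s into the 58 s allowed.

| Check | Last measurement | Allowed |
|---|---|---|
| Lid centre from box centre | about 1 mm each way | 10 mm |
| Long sides in line | about 0.01 rad | 0.12 rad |
| Level | under 0.01 rad | 0.10 rad |
| Gap above rim | about 16 mm | 5–27 mm |
| Lever upright | ball within about 2 mm of upright (about 0.03 rad) | 0.14 rad |
| Fingers on bar grip | opening 14 mm, matching the bar | contact over 1 N |

- **Camera agreement:** The cameras disagreed by up to 5 mm in absolute positions, so I took the final lid-to-box alignment from the wrist camera. Its box position agreed with the top view's to about 2 mm.
- **Bystanders:** I saw no contact with the organiser, and no force on the tool suggested one. I kept clear of the bottle, jar and compact, but did not measure their positions again at the end.

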